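Feed one carbon brush and nudge it into the fitting notch

ROBOT

A 7-joint arm with a two-finger parallel gripper is mounted at the origin on the work surface. World frame = base frame: x ahead of the robot, y to its left, z up, the work surface at z = 0. Lengths are in m, angles in degrees, forces in N, time in s.
With the tool pointing down it reaches from about 0.4 to 0.925 m from the base axis. Payload 5.6 kg.
Tool frame: the origin (TCP) lies where the fingers leave the gripper's body, on its centre line; the fingertips stand 73 mm ahead of it and the grasp point (between the pads) lies 54 mm ahead of it; z points along the fingers, y is the line along which they close (so a half turn about z gives the same grasp; the last joint's range is limited). The gripper opens to 85 mm and grips with 20 to 120 N. Pads are 22 mm wide; open, the fingers measure 114 mm over their backs; the gripper's body (76 mm by 85 mm) begins 54 mm behind the grasp point. The pads swing forward as they close: fully open they stand 13 mm farther back than shut.
Start: joints at [71.161, 26.786, -0.665, 91.828, 0.344, 61.387, -3.226], TCP at [0.183, -0.624, 0.304] pointing down, gripper open.
Joint ranges: [-144.91, 144.91], [-17.63, 115.5], [-89.93, 88.59], [15.96, 139.68], [-74.01, 254.01], [8.47, 105.57], [-167.45, 167.45]. Speed limits (degrees/s): [147.25, 147.25, 180, 180, 180, 180, 180].

INTERFACE

Orientations are given as [roll, pitch, yaw] about the fixed x, y, z axes, in that order (R = Rz(yaw) Ry(pitch) Rx(roll)).
In Python, from workcell import arm, cams, job gives the robot as it stands.
- The arm moves only by the shell command python3 -m jog 'ROWS' [FORCE]. ROWS is JSON, a list of rows, each an object of numbers: "fingers": the finger opening in m, from 0 to 0.0854; "tx", "ty", "tz": the shift along the world's x, y, z in m; "yaw": the turn about the world's z in rad. In form: [{"fingers": .., "tx": .., "ty": .., "tz": .., "yaw": ..}, ...]. A call has 1 to 5 rows; each row shifts and turns the commanded pose from where the row before left it; what a row does not reach is not made up. A row lasts 1/12 s, in which the tool goes at most 41.7 mm and 7.16 degrees, less where a joint would pass 70% of its speed; a pose out of reach is approached as far as the arm can. A call is refused whole if a number of a shift passes 0.0417 or a number of a turn 0.125, either way. A call with a gripper value outside its range is refused whole. The fingers move at their own pace and stop on an object; FORCE is the grip in N (left out, the last holds). Time passes only in rows, so rows that do not move let the fingers close. It gives the time, the measured TCP pose, the force, the opening and the grip force at its end, in the units of the state.
- arm.observe(): the state, without advancing time (a new reading comes with each control period).
- cams.grab_frame(name): name is "side" or "top" or "wrist"; returns a dict with "image" (480x640x3 uint8, red, green, blue), "vertical_fov" (degrees; the focal length in pixels is half the picture's height over the tangent of half this angle, whatever the lens; pixels are square), "cx", "cy" (the principal point, pixels), "T" (4x4, takes a point from camera to world coordinates); the wrist camera has in their place "hand_eye" (4x4, takes a point from camera to tool coordinates, whose origin is the TCP and whose axes are the flange's). Camera axes: x right, y up, looking along -z (the intrinsics and any distortion apply to the point x, -y, -z); pixel columns grow to the right and rows downward; lengths in m; the calibration is good to about 2 mm. A picture is of the moment at which its call begins: read the wrist's pose just before it. There is no depth.
- job.finish_job(): hands the job in; it is judged then, once.
Trained networks look in the newest picture that a camera, given by its name, has taken for a name from the list of things; names that differ only in an ending like _2 or _b are one class to them, and where a whole thing is asked for, a point or a joint stands for the part that bears it (a point fixed in the world has none). Each returns a list of dicts, best first, with "conf" (0 to 1); they miss things now and then, are a little off and sometimes report something else, mostly with a low value. They report only what shows in the picture. A call takes as long as a camera call.
- cams.boxes_of(camera, query): "box" ([centre column, centre row, width, height] in pixels, round what is visible of it).
- cams.outline_of(camera, query): "pixels" (480x640 bool, what is visible of it) and "box" ([centre column, centre row, width, height] in pixels, round what is visible of it).
- cams.pinpoint(camera, query): "point" ([column, row] in pixels: a listed point, or the origin of a listed thing).
The state is a dict: "clock": time; "joint_positions": joint angles; "qvel": joint speeds; "effort": joint torques, N m; "eef_pos": TCP position; "tcp_rot": TCP orientation; "ft_force": force on the tool from outside, world axes, zero at the start; "torque": the same for the moment, N m; "finger_gap": opening from 0.0 (shut) to 1.0 (fully open); "grasp_force": force on a finger pad.
Only numpy, scipy, OpenCV 4.12 (cv2) and the standard library are available. Lean on these libraries where they do the work, as an engineer would, in place of code of your own. Each camera call takes 0.05 s, during which the arm holds its last target. There are 200 camera calls.

TASK

Press the plunger of the carbon-brush feeder fully down once and let it spring back up, so that a single brush is pushed out onto the bench. Then nudge that brush along the bench top with the fingertips into the notch of the pine ledge that has the brass brush holder behind it, until the whole brush lies inside the notch. Do not pick the brush up or turn it over, leave the remaining brushes in the feeder, and do not disturb the other things on the bench.

Things in the scene. Friction and masses are not known exactly. Their poses are not given: they have to be found in the camera images.
- feeder: Carbon-brush feeder bolted to the bench: upright brass magazine, 36 mm (own x) x 44 mm (own y), 46 mm high, holding three stacked brushes; behind it (own -y) an iron frame 42 mm wide, 56 mm high, to 100 mm from the origin, with 6 mm high feet reaching 45 mm either side. Origin: centre of the magazine at bench level, z up. Own +y is the way a brush comes out, through a slot 17.5 mm high.
- outlet (a point): Point on the bench in front of the feeder, 47 mm along the feeder's own +y from its origin (magazine's front face at 22 mm). A full press slides the lowest brush straight out until its centre is about here, its rear 9 mm clear of the magazine; it stays there while the steel slide runs back in. Another press would push out another brush.
- plunger (a joint): Travel of the plunger in m: 0 = up, 0.025 = fully down on its hard stop. It moves straight down 25 mm and a spring returns it when let go. Pressing takes about 3.5 N at the top and 6 to 9 N near the bottom; it must go down more than 23 mm to push the brush out fully.
- plunger_top (a point): Centre of the plunger knob's top face, 140 mm above the bench when up, 72 mm behind the feeder's origin (own -y). The knob is a brown bakelite mushroom 36 mm across and 17 mm high; its iron guide below is 96 mm high.
- brush1: The lowest carbon brush in the magazine, the one that comes out: a dark grey block with one copper-plated end, 25 mm (own x) x 32 mm (own y) x 12.5 mm high, 20 to 40 g. Origin: centre of its underside; z up. In the magazine its y axis is the feeder's y axis.
- brush2: Second brush in the magazine, same as brush1; it drops to the bottom when the plunger comes back up. It must stay in the magazine.
- brush3: Third and top brush in the magazine, same as brush1; must stay.
- ledge: Pine ledge screwed to the bench, 105 mm deep (own x), 420 mm long (own y), 25 mm high; its front, own -x, roughly faces the robot. Origin: centre of its underside. Its front edge has two equal notches, cut through to the bench top and open at top and front, centred at own y = +50 and -50 mm, 70 mm wide, from the front face at own x = -52.5 mm back to x = -7.5 mm.
- brush_holder: Brass box-type brush holder screwed on top of the ledge behind one of the two notches, 46 x 40 mm, 33 mm high (top 58 mm above the bench). Origin: centre of its underside, on the centre line of its notch, 52 mm behind the notch's centre; axes as the ledge's.
- fit_notch (a point): Centre of the floor (the bench top) of the notch in front of the brush holder, the one the brush must go into. Axes as the ledge's: the notch is open towards own -x, its mouth at x = -22.5 mm, back wall at x = +22.5 mm, side walls at y = -35 and +35 mm, walls 25 mm high.
- bearing_cap: Round steel bearing cap, 48 mm across and 22 mm high, screwed on top of the ledge behind the other notch (the wrong one). Origin: centre of its underside.
- tube1: Clear glass centrifuge tube, 16 mm across, 108 mm long, standing in a hole at the ledge's own +y end; leave alone. Origin: centre of its bottom.
- tube2: Second glass tube beside it, the same; leave alone.
- rotor_cover: Chrome dome-shaped rotor cover with a knob, 120 mm across, 60 mm high, lying on the bench to the left; leave alone. Origin: centre of its underside.
- armature: Steel armature spindle, 180 mm long, on a pine cradle at the left; leave alone. Origin: middle of its axis.
- oil_can: Conical brass oil can, 64 mm across, 115 mm high, right of the feeder; leave alone. Origin: centre of its underside.
- screwdriver: Screwdriver, 170 mm long, lying near the robot on the left; leave alone.
- spanner: Small spanner, 130 mm long, lying at the right beyond the feeder; leave alone.
- ball_race: Steel ball race (ring) 32 mm across, 10 mm high, lying on the bench left of the path to the ledge; leave alone. Origin: centre of its underside.

How it is judged (in metres and radians):
On the way, in this order (a step that is already met when the one before it is completed fails the run):
1. the plunger is pressed fully down (more than 23 mm) (value of joint plunger above 0.023 m), for 0.02 s.
2. the plunger is back up and one brush lies out on the bench in front of the feeder (value of joint plunger below 0.004 m and y of brush1 in the frame of feeder above 0.035 m and height (world z) of brush1 below 0.006 m), for 0.1 s.
At the end, for the whole second after the job is handed in: Brush1 lies flat and still on the bench inside the notch in front of the brass brush holder (its centre at least 12 mm behind the ledge's front face), the plunger is up (within 4 mm), and the other two brushes are in the magazine (x of brush1 in the frame of fit_notch between -0.0105 and 0.015 m and y of brush1 in the frame of fit_notch between -0.03 and 0.03 m and height (world z) of brush1 below 0.006 m and angle between brush1's own z axis and vertical below 0.15 rad and linear speed of brush1 below 0.01 m/s and value of joint plunger below 0.004 m and y of brush2 in the frame of feeder between -0.015 and 0.015 m and height (world z) of each of brush2, brush3 below 0.032 m and y of brush3 in the frame of feeder between -0.015 and 0.015 m); the robot touches nothing.
It fails at once if a second brush is pushed out (moves more than 15 mm towards the outlet) (y of any of brush2, brush3 in the frame of feeder above 0.015 m).
It fails at once if the brush is lifted off the bench or turned over (its underside's centre rises more than 10 mm) (height (world z) of brush1 above 0.01 m).
It fails at once if a remaining brush is taken out at the top of the magazine (height (world z) of any of brush2, brush3 above 0.04 m).
It fails at once if a glass tube is knocked (moved more than 10 mm) (distance of any of tube1, tube2 from where it was at the start of the episode above 0.01 m).
It fails at once if another thing on the bench is shoved more than 20 mm (distance of any of rotor_cover, armature, oil_can, screwdriver, spanner, ball_race from where it was at the start of the episode above 0.02 m).
It also fails if it takes over 69 s, if anything falls off the work surface, if the arm or the gripper's body presses on something with over 40 N, if the wrist force passes 120 N, or if a joint passes its speed limit or range.

## Working session

There is one attempt and no reset: what is moved stays moved. The work goes in short steps, Python scripts to look and compute and a shell command to move; the robot and the scene stay as the last step left them, time stands still between calls to the robot, and variables do not carry over. Pictures are saved under pics/ and viewed, at most 13 in all, crops included, and the job is handed in when it is done.

```bash
mkdir -p pics
cat > h.py <<'E'
import numpy as np, cv2
from workcell import arm, cams, job
from scipy.spatial.transform import Rotation as R
def camT(f):
    if 'T' in f: return np.array(f['T'])
    s=arm.observe(); T=np.eye(4); r=s['tcp_rot']
    T[:3,:3]=R.from_euler('xyz',r,degrees=True).as_matrix(); T[:3,3]=s['eef_pos']
    return T@np.array(f['hand_eye'])
def ray(f,p):
    fl=240/np.tan(np.radians(f['vertical_fov']/2)); T=camT(f)
    d=T[:3,:3]@np.array([(p[0]-f['cx'])/fl,-(p[1]-f['cy'])/fl,-1.]); return T[:3,3],d
def atz(f,p,z):
    o,d=ray(f,p); return o+d*(z-o[2])/d[2]
def save(f,n): cv2.imwrite(f'pics/{n}.png',cv2.cvtColor(f['image'],cv2.COLOR_RGB2BGR))
E
python3 - <<'E'
from h import *
s=arm.observe(); print(s['clock'],s['eef_pos'],s['tcp_rot'])
Z=dict(plunger_top=.14,feeder=0,outlet=0,fit_notch=0,brush_holder=.025,bearing_cap=.025,ball_race=0,ledge=0,oil_can=0,tube1=.0)
for c in ['top','side']:
    f=cams.grab_frame(c); save(f,c+'0'); print(c,[k for k in f], camT(f)[:3,3].round(3))
    for q,z in Z.items():
        for r in cams.pinpoint(c,q)[:2]:
            print(c,q,round(r['conf'],2),np.round(r['point'],0),atz(f,r['point'],z).round(4))
E
```

```text
0.0 [ 0.1830225  -0.62321876  0.30290597] [-1.79893890e+02  7.67912790e-03  1.63671747e+01]
top ['image', 'vertical_fov', 'cx', 'cy', 'T'] [0.406 0.01  1.236]
top plunger_top 0.55 [408. 259.] [ 0.506  -0.1991  0.14  ]
top plunger_top 0.4 [354. 253.] [ 0.5153 -0.0789  0.14  ]
top feeder 0.59 [371. 252.] [ 0.5322 -0.133   0.    ]
top feeder 0.52 [283. 165.] [0.7511 0.0968 0.    ]
top outlet 0.84 [357. 250.] [ 0.5364 -0.0964  0.    ]
top outlet 0.7 [242. 319.] [0.3595 0.1865 0.    ]
top fit_notch 0.85 [374. 190.] [ 0.692  -0.1374  0.    ]
top fit_notch 0.27 [358. 251.] [ 0.5359 -0.0984  0.    ]
top brush_holder 0.73 [379. 166.] [ 0.7471 -0.1471  0.025 ]
top bearing_cap 0.85 [336. 162.] [ 0.7565 -0.0399  0.025 ]
top bearing_cap 0.64 [409. 259.] [ 0.5152 -0.2235  0.025 ]
top ball_race 0.5 [281. 249.] [0.535  0.0937 0.    ]
top ledge 0.78 [357. 176.] [ 0.7274 -0.095   0.    ]
top ledge 0.66 [246. 256.] [0.5154 0.1807 0.    ]
top oil_can 0.67 [463. 287.] [ 0.4497 -0.3642  0.    ]
top tube1 0.56 [296. 172.] [0.735  0.0611 0.    ]
top tube1 0.4 [283. 167.] [0.7464 0.0957 0.    ]
side ['image', 'vertical_fov', 'cx', 'cy', 'T'] [0.065 0.822 0.758]
side plunger_top 0.58 [272. 333.] [0.4341 0.2981 0.14  ]
side plunger_top 0.49 [372. 176.] [ 0.5047 -0.2073  0.14  ]
side feeder 0.57 [347. 244.] [ 0.5256 -0.1357  0.    ]
side feeder 0.21 [217. 260.] [0.7407 0.0505 0.    ]
side outlet 0.36 [347. 234.] [ 0.5422 -0.1687  0.    ]
side fit_notch 0.35 [419. 204.] [ 0.4458 -0.3682  0.    ]
side brush_holder 0.82 [269. 208.] [ 0.7341 -0.144   0.025 ]
side bearing_cap 0.77 [237. 227.] [ 0.7528 -0.044   0.025 ]
side ball_race 0.74 [291. 300.] [0.5354 0.0851 0.    ]
side ledge 0.88 [260. 230.] [ 0.7252 -0.0893  0.    ]
side oil_can 0.64 [419. 204.] [ 0.4444 -0.3679  0.    ]
side oil_can 0.57 [346. 234.] [ 0.5437 -0.1697  0.    ]
side tube1 0.77 [217. 260.] [0.7426 0.0491 0.    ]
side tube1 0.76 [202. 269.] [0.7493 0.0886 0.    ]
```

View pics/top0.png

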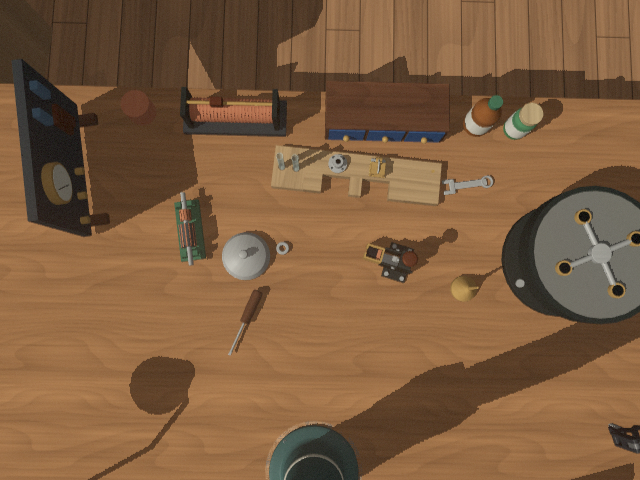

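View pics/side0.png

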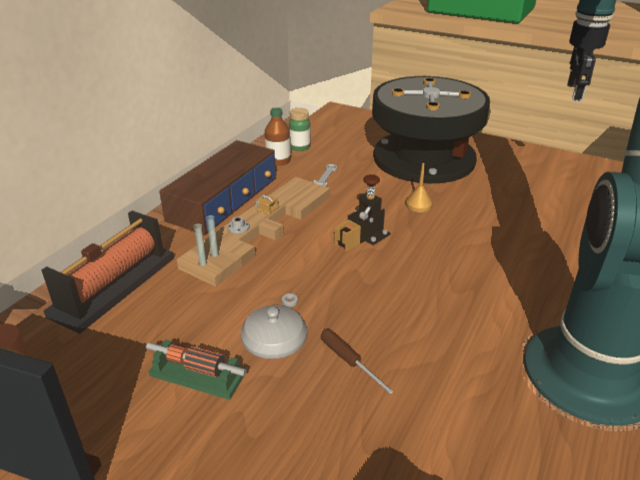

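Top view: feeder with its knob at (408,259), magazine at (371,252), brush holder at (379,166) and its notch at (374,190). The oil can is at (463,287), clear of the path. The side view agrees on the layout. I'm moving above the knob and turning the gripper to the feeder's axes.

```bash
python3 -m jog '[{"fingers":0,"tx":0.024,"ty":0.033,"yaw":-0.105},{"fingers":0,"tx":0.024,"ty":0.033,"yaw":-0.105},{"fingers":0,"tx":0.024,"ty":0.033,"yaw":-0.105},{"fingers":0,"tx":0.024,"ty":0.033,"yaw":-0.105},{"fingers":0,"tx":0.024,"ty":0.033,"yaw":-0.105}]' 60
python3 -m jog '[{"fingers":0,"tx":0.024,"ty":0.033,"yaw":-0.105},{"fingers":0,"tx":0.024,"ty":0.033},{"fingers":0,"tx":0.024,"ty":0.033},{"fingers":0,"tx":0.024,"ty":0.033},{"fingers":0,"tx":0.024,"ty":0.033}]'
python3 -m jog '[{"fingers":0,"tx":0.024,"ty":0.030},{"fingers":0},{"fingers":0}]'
python3 - <<'E'
from h import *
s=arm.observe(); print(s['clock'],s['eef_pos'],s['tcp_rot'])
f=cams.grab_frame('wrist'); save(f,'w1')
for q,z in dict(plunger_top=.14,feeder=0,outlet=0,fit_notch=0,brush_holder=.025).items():
    for r in cams.pinpoint('wrist',q)[:2]: print(q,round(r['conf'],2),np.round(r['point']),atz(f,r['point'],z).round(4))
E
```

```text
1.1 [ 0.18321723 -0.62365658  0.30389563] [1.79996766e+02 3.05282798e-03 1.63712693e+01]invalid input
invalid input
invalid input
```

View pics/w1.png

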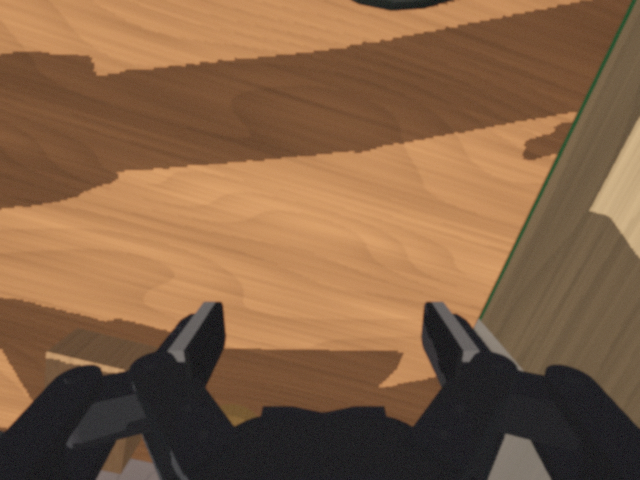

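The wrist view still shows the start pose because the rows were refused. They probably need every key, so I'm retrying with all of them.

```bash
python3 -m jog '[{"fingers":0,"tx":0.024,"ty":0.033,"tz":0,"yaw":-0.105},{"fingers":0,"tx":0.024,"ty":0.033,"tz":0,"yaw":-0.105},{"fingers":0,"tx":0.024,"ty":0.033,"tz":0,"yaw":-0.105},{"fingers":0,"tx":0.024,"ty":0.033,"tz":0,"yaw":-0.105},{"fingers":0,"tx":0.024,"ty":0.033,"tz":0,"yaw":-0.105}]'
```

```text
clock: 1.82
eef_pos: [0.304, -0.457, 0.304]
tcp_rot: [180.0, -0.0, -14.0]
ft_force: [0.5, 0.9, 0.2]
finger_gap: 0.302
grasp_force: 0.0
```

```bash
python3 -m jog '[{"fingers":0,"tx":0.024,"ty":0.033,"tz":0,"yaw":-0.105},{"fingers":0,"tx":0.024,"ty":0.033,"tz":0,"yaw":0},{"fingers":0,"tx":0.024,"ty":0.033,"tz":0,"yaw":0},{"fingers":0,"tx":0.024,"ty":0.033,"tz":0,"yaw":0},{"fingers":0,"tx":0.024,"ty":0.033,"tz":0,"yaw":0}]'
python3 -m jog '[{"fingers":0,"tx":0.024,"ty":0.033,"tz":0,"yaw":0},{"fingers":0,"tx":0,"ty":0,"tz":0,"yaw":0},{"fingers":0,"tx":0,"ty":0,"tz":0,"yaw":0}]'
python3 - <<'E'
from h import *
s=arm.observe(); print(s['clock'],s['eef_pos'],s['tcp_rot'])
f=cams.grab_frame('wrist'); save(f,'w2')
for q,z in dict(plunger_top=.14,feeder=0,outlet=0,fit_notch=0,brush_holder=.025).items():
    for r in cams.pinpoint('wrist',q)[:2]: print(q,round(r['conf'],2),np.round(r['point']),atz(f,r['point'],z).round(4))
E
```

```text
clock: 2.23
eef_pos: [0.4241, -0.2919, 0.3043]
tcp_rot: [180.0, -0.0, -19.7]
ft_force: [0.7, -0.0, 0.5]
finger_gap: -0.0
grasp_force: 0.0
clock: 2.48
eef_pos: [0.4487, -0.2582, 0.3041]
tcp_rot: [-180.0, -0.0, -19.4]
ft_force: [-1.1, -0.8, -0.3]
finger_gap: -0.003
grasp_force: 0.0
2.4833 [ 0.44874782 -0.25821484  0.30407681] [-1.79972083e+02 -2.77466518e-02 -1.93875054e+01]
plunger_top 0.58 [225. 197.] [ 0.5017 -0.2094  0.14  ]
plunger_top 0.21 [195. 180.] [ 0.519  -0.1951  0.14  ]
feeder 0.81 [196. 179.] [ 0.5221 -0.1418  0.    ]
outlet 0.78 [152. 182.] [ 0.5353 -0.0963  0.    ]
```

View pics/w2.png

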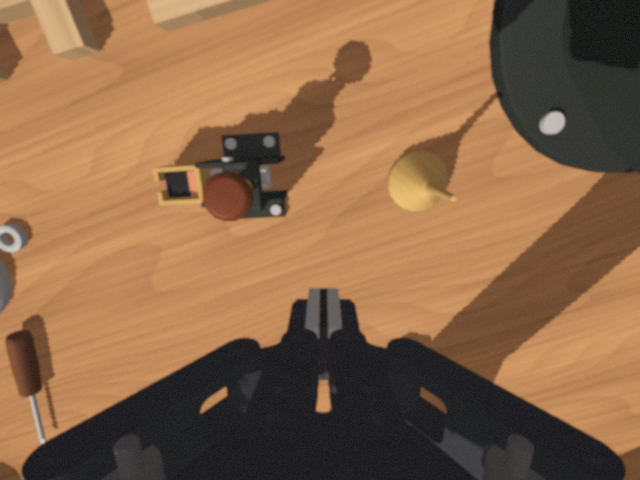

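The knob shows at (227,197) and the magazine at (180,185). The three cameras put the knob near (0.503,-0.207), within 10 mm. I'm moving over it and down close.

```bash
python3 -m jog '[{"fingers":0,"tx":0.027,"ty":0.0255,"tz":0,"yaw":0},{"fingers":0,"tx":0.027,"ty":0.0255,"tz":0,"yaw":0},{"fingers":0,"tx":0,"ty":0,"tz":-0.04,"yaw":0},{"fingers":0,"tx":0,"ty":0,"tz":-0.037,"yaw":0},{"fingers":0,"tx":0,"ty":0,"tz":0,"yaw":0}]'
python3 - <<'E'
from h import *
s=arm.observe(); print(s['eef_pos'],s['ft_force'])
f=cams.grab_frame('wrist'); save(f,'w3')
for q,z in dict(plunger_top=.14,outlet=0).items():
    for r in cams.pinpoint('wrist',q)[:2]: print(q,round(r['conf'],2),np.round(r['point']),atz(f,r['point'],z).round(4))
f=cams.grab_frame('side')
cv2.imwrite('pics/s3.png',cv2.cvtColor(cv2.resize(f['image'][130:270,280:460],None,fx=3.5,fy=3.5),cv2.COLOR_RGB2BGR))
E
```

```text
clock: 3.2
eef_pos: [0.4975, -0.2088, 0.2207]
tcp_rot: [-180.0, 0.7, -19.7]
ft_force: [-1.6, 0.9, -0.7]
finger_gap: -0.003
grasp_force: 0.0
[ 0.49745486 -0.20876764  0.22068952] [-1.64120531  0.90528899 -0.66677272]
plunger_top 0.71 [310. 285.] [ 0.5043 -0.2058  0.14  ]
```

View pics/w3.png

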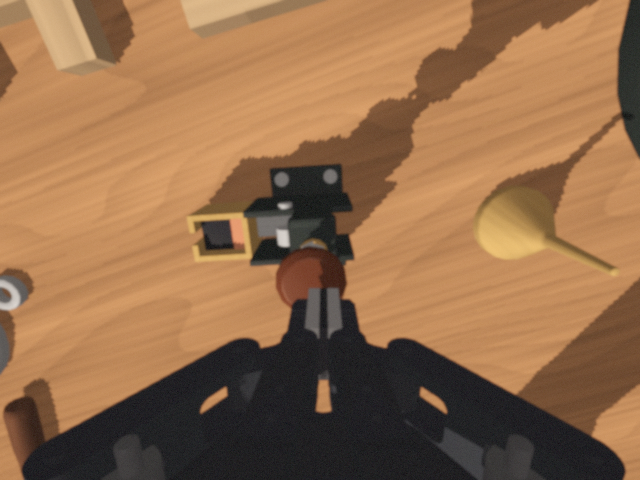

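View pics/s3.png

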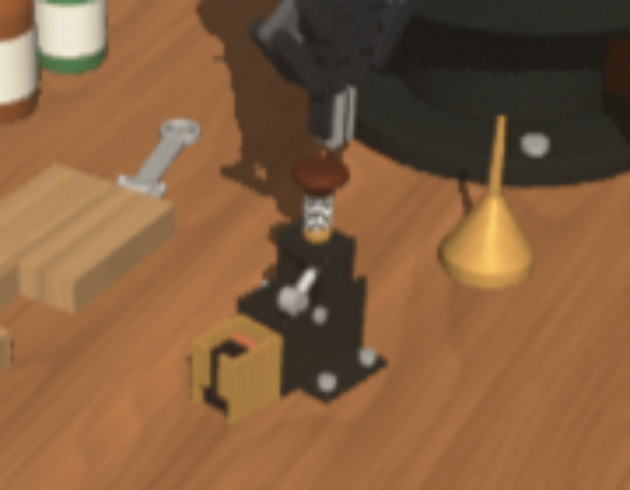

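The closed tips stand about 7 mm short of the knob's centre in x, with the knob at (312,280). In the side view they hang just above it. I'm correcting and pressing.

```bash
python3 -m jog '[{"fingers":0,"tx":0.006,"ty":0.002,"tz":0,"yaw":0},{"fingers":0,"tx":0,"ty":0,"tz":-0.008,"yaw":0},{"fingers":0,"tx":0,"ty":0,"tz":-0.010,"yaw":0},{"fingers":0,"tx":0,"ty":0,"tz":-0.010,"yaw":0},{"fingers":0,"tx":0,"ty":0,"tz":0,"yaw":0}]'
```

```text
clock: 3.82
eef_pos: [0.5076, -0.2077, 0.198]
tcp_rot: [-180.0, -0.0, -19.7]
ft_force: [1.7, -0.0, 3.4]
finger_gap: 0.003
grasp_force: 2.1
```

```bash
python3 -m jog '[{"fingers":0,"tx":0,"ty":0,"tz":-0.007,"yaw":0},{"fingers":0,"tx":0,"ty":0,"tz":-0.004,"yaw":0},{"fingers":0,"tx":0,"ty":0,"tz":0,"yaw":0}]'
```

```text
clock: 4.07
eef_pos: [0.5077, -0.2077, 0.1879]
tcp_rot: [-180.0, -0.1, -19.7]
ft_force: [1.0, -0.0, 4.7]
finger_gap: -0.001
grasp_force: 2.6
```

```bash
python3 -m jog '[{"fingers":0,"tx":0,"ty":0,"tz":-0.004,"yaw":0},{"fingers":0,"tx":0,"ty":0,"tz":0,"yaw":0}]'; python3 -m jog '[{"fingers":0,"tx":0,"ty":0,"tz":-0.003,"yaw":0},{"fingers":0,"tx":0,"ty":0,"tz":0,"yaw":0},{"fingers":0,"tx":0,"ty":0,"tz":0,"yaw":0}]'
```

```text
clock: 4.23
eef_pos: [0.5079, -0.2077, 0.1873]
tcp_rot: [180.0, -0.1, -19.7]
ft_force: [-7.8, 2.0, 27.4]
finger_gap: 0.003
grasp_force: 13.8
clock: 4.48
eef_pos: [0.508, -0.2078, 0.187]
tcp_rot: [180.0, -0.1, -19.7]
ft_force: [-13.9, 5.5, 48.2]
finger_gap: -0.002
grasp_force: 24.2
```

The force climbs at z = 0.187, which is the hard stop. I'm releasing, rising and looking at the brush.

```bash
python3 -m jog '[{"fingers":0,"tx":0,"ty":0,"tz":0.02,"yaw":0},{"fingers":0,"tx":0,"ty":0,"tz":0.03,"yaw":0},{"fingers":0.01,"tx":-0.02,"ty":0.02,"tz":0.03,"yaw":0},{"fingers":0.01,"tx":-0.03,"ty":0.025,"tz":0.02,"yaw":0},{"fingers":0.01,"tx":-0.03,"ty":0.025,"tz":0.02,"yaw":0}]'
python3 -m jog '[{"fingers":0.01,"tx":0,"ty":0.025,"tz":0,"yaw":0},{"fingers":0.01,"tx":0,"ty":0,"tz":0,"yaw":0},{"fingers":0.01,"tx":0,"ty":0,"tz":0,"yaw":0}]'
cat > look.py <<'E'
from h import *
import sys
n=sys.argv[1]
s=arm.observe(); print(s['clock'],np.round(s['eef_pos'],4),np.round(s['tcp_rot'],1))
for c in ['wrist','top','side']:
    f=cams.grab_frame(c); save(f,c[0]+n)
    for q,z in dict(brush1=0.0,fit_notch=0,plunger_top=.14,brush_holder=.025,bearing_cap=.025,ball_race=0).items():
        for r in cams.pinpoint(c,q)[:1]: print(c,q,round(r['conf'],2),np.round(r['point']),atz(f,r['point'],z).round(4))
    for r in cams.outline_of(c,'brush1')[:2]:
        p=np.argwhere(r['pixels'])[:,::-1].astype(np.float32)
        if len(p)<20: continue
        q=np.array([atz(f,x,.0125)[:2] for x in p],np.float32)
        print(c,'outline',round(r['conf'],2),p.mean(0),[np.round(v,4) for v in cv2.minAreaRect(q)])
E
python3 look.py 4
```

```text
clock: 4.9
eef_pos: [0.429, -0.1395, 0.2995]
tcp_rot: [180.0, 0.1, -19.8]
ft_force: [0.4, -0.0, 0.6]
finger_gap: 0.116
grasp_force: 0.0
clock: 5.15
eef_pos: [0.4297, -0.1143, 0.2991]
tcp_rot: [180.0, -0.0, -19.6]
ft_force: [-0.6, -0.7, -1.2]
finger_gap: 0.117
grasp_force: 0.0
5.15 [ 0.4297 -0.1143  0.2991] [180.   -0.  -19.6]
wrist brush1 0.65 [312. 115.] [ 0.5233 -0.1383  0.    ]
wrist fit_notch 0.22 [419.  94.] [ 0.5055 -0.247   0.    ]
wrist plunger_top 0.8 [418.  98.] [ 0.5012 -0.2056  0.14  ]
wrist brush_holder 0.16 [311. 117.] [ 0.5204 -0.1376  0.025 ]
wrist ball_race 0.83 [113. 180.] [0.5349 0.087  0.    ]
wrist outline 0.88 [309.87192 113.64447] [array([ 0.5241, -0.1362]), array([0.0345, 0.027 ]), np.float64(73.787)]
wrist outline 0.6 [328.0645  110.29032] [array([ 0.5217, -0.1545]), array([0.002, 0.011]), np.float64(70.5533)]
top brush1 0.55 [358. 248.] [ 0.5433 -0.0981  0.    ]
top fit_notch 0.64 [371. 191.] [ 0.689  -0.1313  0.    ]
top plunger_top 0.48 [408. 257.] [ 0.5097 -0.198   0.14  ]
top brush_holder 0.69 [379. 172.] [ 0.7332 -0.146   0.025 ]
top bearing_cap 0.71 [336. 163.] [ 0.7534 -0.0384  0.025 ]
top ball_race 0.45 [283. 249.] [0.5354 0.0899 0.    ]
top outline 0.68 [371.33768 252.92207] [array([ 0.5294, -0.1318]), array([0.0202, 0.0225]), np.float64(0.6768)]
top outline 0.64 [353.86923 248.5923 ] [array([ 0.5394, -0.0876]), array([0.0315, 0.0254]), np.float64(72.7511)]
side brush1 0.56 [333. 257.] [ 0.5293 -0.0778  0.    ]
side plunger_top 0.53 [373. 173.] [ 0.509  -0.2207  0.14  ]
side brush_holder 0.77 [269. 211.] [ 0.7267 -0.1356  0.025 ]
side bearing_cap 0.65 [345. 242.] [ 0.5167 -0.1095  0.025 ]
side ball_race 0.57 [290. 303.] [0.5325 0.0932 0.    ]
side outline 0.59 [331.93442 249.81967] [array([ 0.5355, -0.0845]), array([0.042, 0.037]), np.float64(72.2199)]
```

View pics/w4.png

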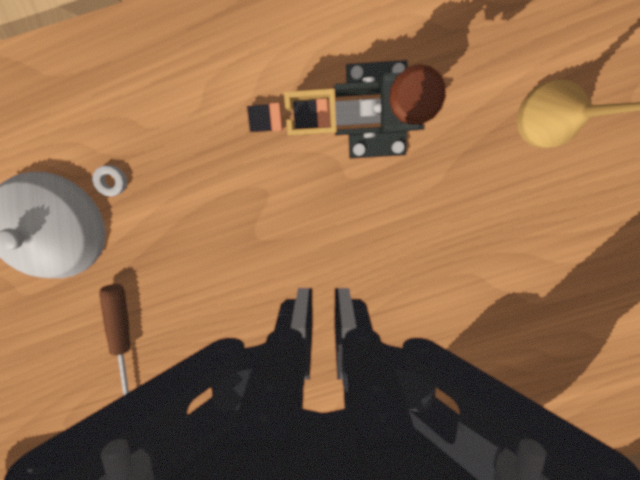

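The brush is out at wrist pixel (264,117), and the plunger is up at (418,95). The top outline gives (0.539,-0.088), yaw about -17°, with a size that matches the brush. The notch lies almost straight along the brush's x axis. I'm going behind it and down.

```bash
python3 -m jog '[{"fingers":0.01,"tx":0.034,"ty":0.0185,"tz":0,"yaw":0.035},{"fingers":0.01,"tx":0.034,"ty":0.0185,"tz":0,"yaw":0},{"fingers":0.01,"tx":0,"ty":0,"tz":-0.04,"yaw":0},{"fingers":0.01,"tx":0,"ty":0,"tz":-0.04,"yaw":0},{"fingers":0.01,"tx":0,"ty":0,"tz":-0.04,"yaw":0}]'
python3 -m jog '[{"fingers":0.01,"tx":0,"ty":0,"tz":-0.04,"yaw":0},{"fingers":0.01,"tx":0,"ty":0,"tz":0,"yaw":0},{"fingers":0.01,"tx":0,"ty":0,"tz":0,"yaw":0}]'
python3 - <<'E'
from h import *
s=arm.observe(); print(s['clock'],np.round(s['eef_pos'],4),np.round(s['tcp_rot'],1))
f=cams.grab_frame('wrist'); save(f,'w5')
for q in ['brush1','fit_notch','brush_holder']:
  for r in cams.outline_of('wrist',q)[:3]:
    p=np.argwhere(r['pixels'])[:,::-1]
    if len(p)<20: continue
    z=.0125 if q=='brush1' else .058
    t=np.array([atz(f,x,z)[:2] for x in p],np.float32)
    print(q,round(r['conf'],2),p.mean(0),[np.round(v,4) for v in cv2.minAreaRect(t)])
  for r in cams.pinpoint('wrist',q)[:2]: print(q,round(r['conf'],2),np.round(r['point']),atz(f,r['point'],.025 if 'h_' in q and q!='fit_notch' else 0).round(4))
E
```

```text
clock: 6.77
eef_pos: [0.4991, -0.0777, 0.178]
tcp_rot: [-180.0, -0.1, -17.7]
ft_force: [-0.0, -0.1, -0.0]
finger_gap: 0.119
grasp_force: 0.0
clock: 7.02
eef_pos: [0.497, -0.0779, 0.1374]
tcp_rot: [180.0, 0.3, -17.7]
ft_force: [1.2, -0.2, 1.2]
finger_gap: 0.116
grasp_force: 0.0
7.0167 [ 0.497  -0.0779  0.1374] [180.    0.3 -17.7]
brush1 0.68 [408.62139081 196.81252542] [array([ 0.523 , -0.1378]), array([0.0366, 0.0268]), np.float64(73.2102)]Traceback (most recent call last):
  File "<stdin>", line 9, in <module>
  File "h.py", line 13, in atz
    o,d=ray(f,p); return o+d*(z-o[2])/d[2]
        ~~~^^^^^
  File "h.py", line 10, in ray
    fl=240/np.tan(np.radians(f['vertical_fov']/2)); T=camT(f)
                                                      ~~~~^^^
  File "h.py", line 6, in camT
    s=arm.observe(); T=np.eye(4); r=s['tcp_rot']
ValueError: time passes only in moves, steps and waits
```

View pics/w5.png

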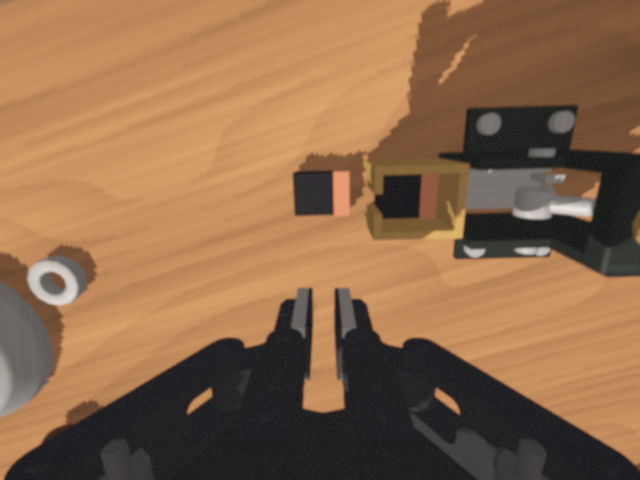

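The brush lies at (295–350,171–216), centre (322,193), straight ahead of the tips. I'm computing its position.

```bash
sed -i 's/    s=arm.observe(); T=np/    global S\n    S=S or arm.observe(); s=S; T=np/; s/^def camT/S=None\ndef camT/' h.py
python3 - <<'E'
from h import *
f=cams.grab_frame('wrist')
for p in [(295,171),(350,171),(350,216),(294,216),(322,193)]: print(atz(f,p,.0125).round(4))
E
```

```text
[ 0.558  -0.0804  0.0125]
[ 0.5483 -0.1108  0.0125]
[ 0.5227 -0.1033  0.0125]
[ 0.5329 -0.0711  0.0125]
[ 0.541  -0.0914  0.0125]
```

The brush is at (0.541,-0.091), yaw -17.7°, and the gripper is aligned with it to within 1 mm. The direction to the notch is -17.5°. I'm going down and starting the push.

```bash
python3 -m jog '[{"fingers":0.01,"tx":0,"ty":0,"tz":-0.03,"yaw":0},{"fingers":0.01,"tx":0,"ty":0,"tz":-0.027,"yaw":0},{"fingers":0.01,"tx":0,"ty":0,"tz":0,"yaw":0},{"fingers":0.01,"tx":0,"ty":0,"tz":0,"yaw":0}]'
```

```text
clock: 7.5
eef_pos: [0.4989, -0.0783, 0.0835]
tcp_rot: [-180.0, -0.1, -17.7]
ft_force: [-0.6, 0.5, 1.1]
finger_gap: 0.12
grasp_force: 0.0
```

```bash
python3 -m jog '[{"fingers":0.01,"tx":0,"ty":0,"tz":-0.005,"yaw":0},{"fingers":0.01,"tx":0.0095,"ty":-0.003,"tz":0,"yaw":0},{"fingers":0.01,"tx":0.0095,"ty":-0.003,"tz":0,"yaw":0},{"fingers":0.01,"tx":0.0095,"ty":-0.003,"tz":0,"yaw":0},{"fingers":0.01,"tx":0.0095,"ty":-0.003,"tz":0,"yaw":0}]'
python3 -m jog '[{"fingers":0.01,"tx":0.0095,"ty":-0.003,"tz":0,"yaw":0},{"fingers":0.01,"tx":0.0095,"ty":-0.003,"tz":0,"yaw":0},{"fingers":0.01,"tx":0.0095,"ty":-0.003,"tz":0,"yaw":0},{"fingers":0.01,"tx":0.0095,"ty":-0.003,"tz":0,"yaw":0},{"fingers":0.01,"tx":0,"ty":0,"tz":0,"yaw":0}]'
python3 - <<'E'
from h import *
f=cams.grab_frame('wrist'); save(f,'w6')
for r in cams.outline_of('wrist','brush1')[:3]:
    p=np.argwhere(r['pixels'])[:,::-1]
    t=np.array([atz(f,x,.0125)[:2] for x in p],np.float32)
    print(round(r['conf'],2),p.mean(0),[np.round(v,4) for v in cv2.minAreaRect(t)])
E
```

```text
clock: 7.92
eef_pos: [0.5381, -0.0908, 0.0778]
tcp_rot: [-180.0, -0.1, -17.7]
ft_force: [-1.1, 0.3, 1.3]
finger_gap: 0.116
grasp_force: 1.0
clock: 8.33
eef_pos: [0.5768, -0.1034, 0.077]
tcp_rot: [-180.0, -0.2, -17.8]
ft_force: [0.7, -0.8, 0.3]
finger_gap: 0.118
grasp_force: 0.0
0.7 [322.10990184 257.3952198 ] [array([ 0.5981, -0.1106]), array([0.0319, 0.0283]), np.float64(72.4822)]
```

View pics/w6.png

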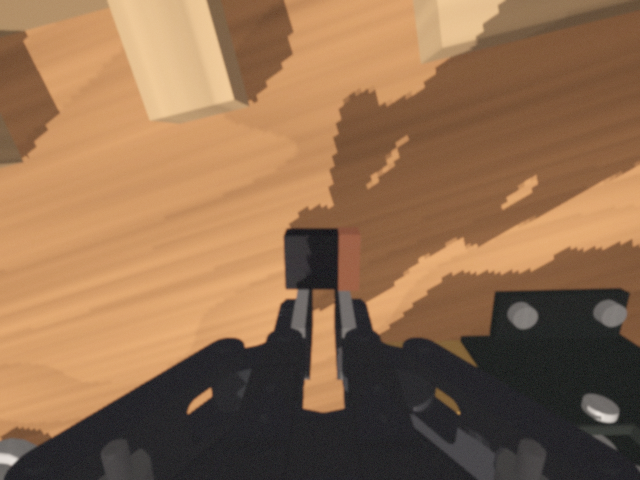

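The brush sits square on the tips, spanning (285–360,230–290). The notch mouth lies between bottom corners at about (246,101) and (427,62).

Run:
```python
from h import *
f=cams.grab_frame('wrist')
a=atz(f,(246,101),0);b=atz(f,(427,62),0);d=(a-b)[:2];L=np.hypot(*d);d/=L;n=np.array([d[1],-d[0]])
m=(a+b)[:2]/2; c=m+n*.0225; br=np.array([.598,-.1106]); print(a,b,L,d,c,np.array([n@(br-c),d@(br-c)]),c-br)
```

```text
[ 0.66661772 -0.10036069  0.        ] [ 0.65829843 -0.17279904  0.        ] 0.0729145076607988 [0.11409659 0.99346966] [ 0.68481114 -0.13914704] [-0.08950136  0.01845577] [ 0.08681114 -0.02854704]
```

The measured mouth is 73 mm wide against a true 70 mm. The remaining shift is about (0.088,-0.028), the same direction as before, so I'm continuing.

```bash
python3 -m jog '[{"fingers":0.01,"tx":0.0095,"ty":-0.003,"tz":0,"yaw":0},{"fingers":0.01,"tx":0.0095,"ty":-0.003,"tz":0.0005,"yaw":0},{"fingers":0.01,"tx":0.0095,"ty":-0.003,"tz":0,"yaw":0},{"fingers":0.01,"tx":0.0095,"ty":-0.003,"tz":0.0005,"yaw":0},{"fingers":0.01,"tx":0.0095,"ty":-0.003,"tz":0,"yaw":0}]'
python3 -m jog '[{"fingers":0.01,"tx":0.0095,"ty":-0.003,"tz":0,"yaw":0},{"fingers":0.01,"tx":0.0095,"ty":-0.003,"tz":0,"yaw":0},{"fingers":0.01,"tx":0.0095,"ty":-0.003,"tz":0,"yaw":0},{"fingers":0.01,"tx":0,"ty":0,"tz":0,"yaw":0}]'
python3 - <<'E'
from h import *
f=cams.grab_frame('wrist'); save(f,'w7')
for r in cams.outline_of('wrist','brush1')[:3]:
    p=np.argwhere(r['pixels'])[:,::-1]
    t=np.array([atz(f,x,.0125)[:2] for x in p],np.float32)
    print(round(r['conf'],2),p.mean(0),[np.round(v,4) for v in cv2.minAreaRect(t)])
E
```

```text
clock: 8.9
eef_pos: [0.6224, -0.1175, 0.0779]
tcp_rot: [180.0, -0.0, -17.7]
ft_force: [-0.9, -0.3, 0.9]
finger_gap: 0.117
grasp_force: 0.1
clock: 9.23
eef_pos: [0.6521, -0.127, 0.078]
tcp_rot: [-180.0, -0.1, -17.8]
ft_force: [-0.4, 0.2, 0.6]
finger_gap: 0.113
grasp_force: 0.0
0.63 [321.98357859 256.54425251] [array([ 0.6738, -0.1339]), array([0.0325, 0.0284]), np.float64(72.6488)]
```

View pics/w7.png

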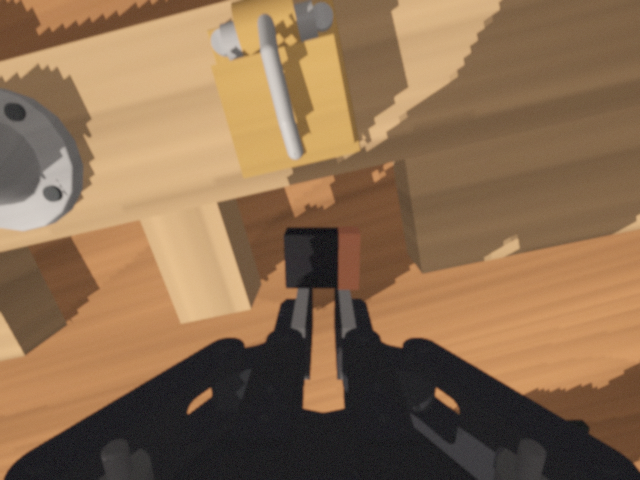

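The brush is entering the correct notch, in front of the brass holder, at (285–360,228–288). The mouth corners are at (256,305) and (420,271). I'm measuring the remaining distance.

Run:
```python
from h import *
f=cams.grab_frame('wrist')
a=atz(f,(257,305),0);b=atz(f,(421,271),0);d=(a-b)[:2];L=np.hypot(*d);d/=L;n=np.array([d[1],-d[0]])
m=(a+b)[:2]/2; c=m+n*.0225; br=np.array([.674,-.134]); print(a,b,L,c,np.array([n@(br-c),d@(br-c)]),c-br)
for p in [(222,205),(250,198),(395,162),(322,180)]: print(p,atz(f,p,.025).round(4))
```

```text
[ 6.55305895e-01 -9.49651610e-02  2.77555756e-17] [ 0.64849465 -0.17482398  0.        ] 0.08014876048253379 [ 0.67431888 -0.13680668] [-0.00055624  0.00276943] [ 0.00031888 -0.00280668]
(222, 205) [ 0.7084 -0.1066  0.025 ]
(250, 198) [ 0.7077 -0.1173  0.025 ]
(395, 162) [ 0.704  -0.1709  0.025 ]
(322, 180) [ 0.7059 -0.1444  0.025 ]
```

The back wall at x ≈ 0.7055 puts the notch centre near 0.684–0.69, with the brush at about 0.674. I'm pushing 12 mm more, then backing off and lifting to look.

```bash
python3 -m jog '[{"fingers":0.01,"tx":0.006,"ty":-0.0019,"tz":0,"yaw":0},{"fingers":0.01,"tx":0.006,"ty":-0.0019,"tz":0,"yaw":0},{"fingers":0.01,"tx":0,"ty":0,"tz":0,"yaw":0}]'
python3 -m jog '[{"fingers":0.01,"tx":-0.02,"ty":0.006,"tz":0,"yaw":0},{"fingers":0.01,"tx":-0.03,"ty":0.01,"tz":0,"yaw":0},{"fingers":0.01,"tx":-0.01,"ty":0,"tz":0.04,"yaw":0},{"fingers":0.01,"tx":0,"ty":0,"tz":0.04,"yaw":0},{"fingers":0.01,"tx":0,"ty":0,"tz":0.04,"yaw":0}]'
python3 -m jog '[{"fingers":0.01,"tx":0,"ty":0,"tz":0.02,"yaw":0},{"fingers":0.01,"tx":0,"ty":0,"tz":0,"yaw":0},{"fingers":0.01,"tx":0,"ty":0,"tz":0,"yaw":0}]'
python3 - <<'E'
from h import *
f=cams.grab_frame('wrist')
cv2.imwrite('pics/w8.png',cv2.cvtColor(f['image'],cv2.COLOR_RGB2BGR))
for r in cams.outline_of('wrist','brush1')[:3]:
    p=np.argwhere(r['pixels'])[:,::-1]
    t=np.array([atz(f,x,.0125)[:2] for x in p],np.float32)
    print(round(r['conf'],2),p.mean(0),[np.round(v,4) for v in cv2.minAreaRect(t)])
for r in cams.pinpoint('wrist','fit_notch')[:2]: print(r['conf'],r['point'],atz(f,r['point'],0))
E
```

```text
clock: 9.63
eef_pos: [0.6635, -0.1305, 0.0782]
tcp_rot: [-180.0, -0.1, -17.7]
ft_force: [-0.0, -0.9, -0.2]
finger_gap: 0.117
grasp_force: 0.0
clock: 10.05
eef_pos: [0.6009, -0.1137, 0.1987]
tcp_rot: [180.0, 0.1, -17.7]
ft_force: [1.4, -0.5, 0.3]
finger_gap: 0.116
grasp_force: 0.0
clock: 10.3
eef_pos: [0.6028, -0.1142, 0.2195]
tcp_rot: [-180.0, -0.2, -17.7]
ft_force: [-0.1, -0.0, -0.6]
finger_gap: 0.115
grasp_force: 0.0
0.91 [319.42744253 122.4066092 ] [array([ 0.682 , -0.1376]), array([0.0313, 0.0247]), np.float64(71.1024)]
0.68 [536.33590963 387.03686088] [array([ 0.3879, -0.265 ]), array([0.0886, 0.0306]), np.float64(40.2785)]
0.63 [163.76622114  73.09599028] [array([ 0.749 , -0.0389]), array([0.0507, 0.0495]), np.float64(75.7414)]
```

View pics/w8.png

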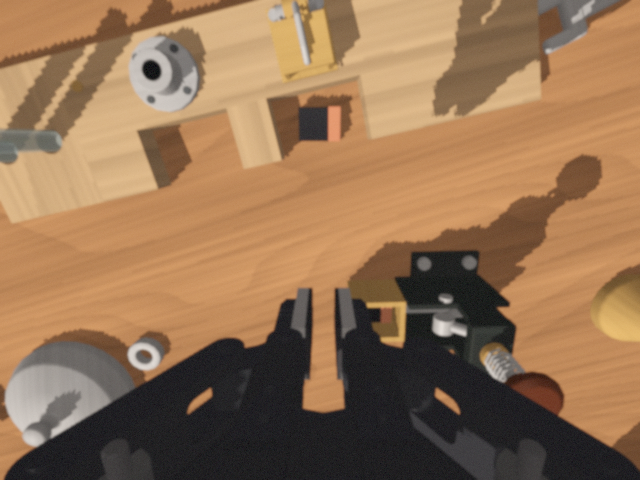

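The brush lies in the holder's notch at (299–341,106–141). The notch's top corners are at about (268,99), (360,76), (282,160) and (370,138). I'm computing the depth from them.

Run:
```python
from h import *
f=cams.grab_frame('wrist')
P=[atz(f,p,.025)[:2] for p in [(268,99),(360,76),(282,160),(370,138)]]
bl,br_,fl,fr=P; print(np.round(P,4)); print('width',np.linalg.norm(bl-br_),np.linalg.norm(fl-fr),'depth',np.linalg.norm(bl-fl),np.linalg.norm(br_-fr))
c=sum(P)/4; d=(bl-br_+fl-fr); d/=np.hypot(*d); n=np.array([d[1],-d[0]]); b=np.array([.682,-.1376]); print(c,n@(b-c),d@(b-c),'from back',n@(b-(bl+br_)/2)+.0225,'from front',n@(b-(fl+fr)/2)-.0225)
```

```text
[[ 0.7077 -0.1074]
 [ 0.7021 -0.1741]
 [ 0.6647 -0.1025]
 [ 0.6598 -0.1698]]
width 0.06694938389638808 0.06742098369258766 depth 0.04329284831211366 0.042484619686339584
[ 0.6835721  -0.13844931] -0.0016332244229630805 0.000724844397821496 from back -0.0005682812027403283 from front -0.002698167643185947
```

The brush centre is within 3 mm of the notch centre, the plunger is up and the robot is clear. I'm handing in.

```bash
python3 -c "
from workcell import job; print(job.finish_job())"
```

```text
the job is handed in; nothing more can be done
None
```

I handed the job in: one full plunger press fed out a single brush, which now lies flat in the notch in front of the brass holder, within about 3 mm of its centre by the wrist camera; no verdict came back.

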